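# Pack the big pebble and draw the specimen case shut

## Robot

A 7-joint arm with a two-finger parallel gripper is mounted at the origin on the work surface. World frame = base frame: x ahead of the robot, y to its left, z up, the work surface at z = 0. Lengths are in mm, angles in rad, forces in N, time in s.
With the tool pointing down it reaches from about 400 to 875 mm from the base axis. Payload 4.4 kg.
Tool frame: the origin (TCP) lies between the finger pads; the fingertips stand ctrl.finger_overhang ahead of it and the grasp point (between the pads) lies 11 mm behind it (ctrl.finger_overhang is the distance from the TCP to the fingertips, in mm); z points along the fingers, y is the direction in which the jaws open and shut (so a half turn about z gives the same grasp; the last joint's range is limited). The gripper opens to 85 mm and grips with 20 to 120 N. Pads are 22 mm wide; open, the fingers measure 114 mm over their backs; the gripper's body (76 mm by 85 mm) begins 54 mm behind the grasp point. The pads swing forward as they close: fully open they stand 13 mm farther back than shut.
Start: joints at [-1.223, 0.628, 0.038, 1.517, -0.027, 0.996, -0.02], TCP at [261.338, 595.164, 239.313] pointing down, gripper open.
Joint ranges: [-3.06, 3.06], [-0.37, 2.12], [-1.25, 1.32], [0.18, 2.47], [-1.1, 4.24], [0.23, 1.98], [-2.94, 2.94]. Speed limits (rad/s): [2.57, 2.57, 3.14, 3.14, 3.14, 3.14, 3.14].

## Interface

Orientations are given as [roll, pitch, yaw] about the fixed x, y, z axes, in that order (R = Rz(yaw) Ry(pitch) Rx(roll)).
In Python, from cell import ctrl gives the robot as it stands. The module is installed in compiled form; this text tells all that it offers.
- The arm moves only by the tool step_arm, never from a script. Its argument "deltas" is a list that holds one entry, the list of rows, each a list of 7 numbers: the opening, from 0 (shut) to 1 (fully open), then the shift along the world's x, y, z in mm, then the turn, a rotation vector about the world's x, y, z in rad. In form: [[[grip, tx, ty, tz, rx, ry, rz], ...]]. A call has 1 to 10 rows; each row shifts and turns the commanded pose from where the row before left it; what a row does not reach is not made up. A row lasts 1/12 s, in which the tool goes at most 41.7 mm and 7.16 degrees, less where a joint would pass 70% of its speed; a pose out of reach is approached as far as the arm can. A call is refused whole if a number of a shift passes 41.7 or a number of a turn 0.125, either way. A call with a gripper value outside its range is refused whole. The fingers move at their own pace and stop on an object; the grip force is fixed at half the most. Time passes only in rows, so rows that do not move let the fingers close. It gives the time, the measured TCP pose, the force and the opening at its end, in the units of the state.
- ctrl.read_state(): the state, without advancing time (a new reading comes with each control period).
- ctrl.get_image(name): name is "scene" or "top"; returns (picture, depth): 480x640x3 uint8, red, green, blue; 480x640 float32, mm along the optical axis (not along the pixel's ray), 0 where there is no reading.
- ctrl.camera_info(name): a dict with "intrinsics" (3x3 intrinsics, pixels), "rvec" (rotation vector, rad) and "tvec" (3), from world to camera coordinates, as OpenCV has them. Camera axes: x right, y down, z forward; pixel columns grow to the right and rows downward; lengths in mm; the calibration is good to about 2 mm. A picture is of the moment at which its call begins. camera_info takes no time and is no camera call.
- ctrl.finish_job(): hands the job in, once; it reports no verdict.
The state is a dict: "clock": time; "qpos": joint angles; "qd": joint speeds; "tau": joint torques, N m; "eef_pos": TCP position; "tool_rot": TCP orientation; "force": force on the tool from outside, world axes, zero at the start; "torque": the same for the moment, N m; "width": finger opening in mm.
Only numpy, scipy, OpenCV 4.12 (cv2) and the standard library are available. Lean on these libraries where they do the work, as an engineer would, in place of code of your own. Each camera call takes 0.05 s, during which the arm holds its last target.

## Task

Put the big round pebble from the table into the empty right-hand half of the wooden specimen case, then shut the lid. Swing the wire loop of the draw latch up and over the keeper on the lid so that its bar lies behind the keeper's lip, then press the latch lever all the way down past centre so that the case is drawn shut and stays latched. Leave the other stones and the shells where they are.

Things in the scene. Friction and masses are not known exactly. Their poses are not given: they have to be found in the camera images.
- pebble_mid (a point): Centre (21 mm above its foot) of the big grey pebble: round seen from above, 52 mm across at mid height and 42 mm high, with a small flat foot and a domed top, about 170 g. The largest stone on the table. It stands loose on the table, right of the case.
- case: Plywood specimen case, fixed to the table. Origin: centre of its underside. x points from the latch side (front, facing the robot) to the hinge side, y to its left. Outside 130 (x) by 240 (y) by 70 mm high without lid, walls 6 mm; padded inner floor 14 mm above the table. A ridge along x at y = 0, 26 mm high, parts it into a left half (y > 0), holding a stone, and an empty right half (y < 0).
- lid (a joint): Angle of the lid, rad: 0 shut, about 1.5 to 1.6 (upright) at the start, stop at 1.7. Growing = opening. It turns about the case's y axis at point lid_hinge. The hinge is stiff (0.35 N m, pushed with about 3 to 6 N at the free edge) and the lid stays where it is left.
- lid_hinge (a point): Point on the lid's hinge line, mid-width: 65 mm behind the case's centre (+x) and 70 mm above the table.
- lid_edge (a point): Middle of the lid's free edge, on its outer (upper) face. The lid is a plywood slab 130 mm from hinge line to free edge, 240 mm wide, 20 mm thick; shut, its underside is 70 mm and its top 90 mm above the table. Open, its outer face looks away from the robot. It carries only the keeper, at mid-width.
- keeper (a point): Where the centre of the loop's bar sits when latched; frame parallel to the case's when the lid is shut, then 83 mm in front of the case's centre, 107 mm above the table. The keeper is a steel block 30 mm wide on the lid's free edge: a level table 5 mm below this point, from 34 mm behind it to an upturned lip in front (-x), whose inner face is 5 mm off, 6 mm thick, top 3 mm above this point.
- loop_bar (a point): Centre of the steel roller that is the cross bar of the wire loop: 10 mm thick, 40 mm long along the case's y, spins freely on its rod between two side wires, 66.5 mm from loop_pin; sprung, drawn out up to 6 mm at 6 N per mm. Swings freely about the pin, from its stop (at the start, 13 to 20 deg above level towards the robot) up and over. Left past upright it falls onto the keeper; before, back out.
- loop_pin (a point): Middle of the crank pin on which the loop swings. It is carried by the lever, 22 mm from the lever's pivot: with the lever at 0 it is 22 mm in front of the pivot (-x) at its height; it goes down below the pivot as the lever is pressed.
- lever (a joint): Latch lever, rad: 0 open (handle 75 deg above level, leaning to the robot), 0 to 0.12 at the start; grows as the handle is pressed out towards the robot and down. Dead centre about 1.53, closed stop 1.745 (handle 25 deg below level). Stays where left (light friction). With the loop hooked a spring resists by a few N from about 0.95 to dead centre, then helps.
- lever_pivot (a point): Pivot of the lever, on the middle plane of the case: 85 mm in front of the case's centre, 60 mm above the table. The lever turns about a line along the case's y through it.
- lever_grip (a point): Centre of the rubber grip at the end of the lever's handle: 12 mm thick, 26 mm long along the case's y. It lies 85 mm from the pivot line and 58 mm to the left (+y) of the case's middle plane; the handle between is a steel flat 12 mm wide and 5 mm thick. When closed it is 24 mm above the table.
- small_mid (a point): Centre of a small round stone, 32 mm across and 24 mm high, loose on the table right of the case. Leave it.
- flat_mid (a point): Centre of a flat oblong dark stone, 66 by 36 mm and 16 mm high, loose on the table right of the case. Leave it.
- cased_mid (a point): Centre of an oblong stone, 58 by 44 mm and 26 mm high, lying in the left half of the case. Leave it.
- fan_mid (a point): Middle of a ribbed shell, 42 mm across and 15 mm high, loose on the table near the case's front right corner. Leave it.
- cone_mid (a point): Middle of a pointed shell, 38 mm across and 42 mm high, standing on the table to the right. Leave it.
There are look-alikes about, which are no part of the job. Leave any red or turquoise look-alike of the part that bears pebble_mid alone.

How it is judged (in metres and radians):
On the way, in this order (a step that is already met when the one before it is completed fails the run):
1. the big pebble lies in the right half of the case (x of pebble_mid in the frame of case between -0.05 and 0.05 m and y of pebble_mid in the frame of case between -0.112 and -0.01 m and z of pebble_mid in the frame of case between 0.02 and 0.045 m), for 0.2 s.
2. the lid is shut on it (all of step 1 and value of joint lid below 0.04 rad), for 0.2 s.
3. the loop's bar lies on the keeper's table, behind its lip (value of joint lid below 0.04 rad and x of loop_bar in the frame of keeper between -0.004 and 0.034 m and z of loop_bar in the frame of keeper between -0.006 and 0.004 m), for 0.2 s.
4. the lever is down past centre with the bar drawn against the lip (value of joint lid below 0.04 rad and x of loop_bar in the frame of keeper between -0.004 and 0.012 m and z of loop_bar in the frame of keeper between -0.006 and 0.004 m and value of joint lever above 1.6 rad), for 0.2 s.
At the end, for the whole second after the job is handed in: The big pebble lies on the floor of the case's right half, the lid is shut (0.04 rad), the loop's bar sits behind the keeper's lip (within 4 mm in front, 12 mm behind, 4 mm above, 6 mm below of its seat), the lever is past centre (over 1.6 rad); the other stones and shells moved less than 30 mm (all of step 1 and all of step 4); the robot touches nothing.
It fails at once if another stone or a shell is moved by more than 30 mm (distance of any of small_mid, flat_mid, cased_mid, fan_mid, cone_mid from where it was at the start of the episode above 0.03 m).
It also fails if it takes over 72 s, if anything falls off the work surface, if the arm or the gripper's body presses on something with over 40 N, if the wrist force passes 120 N, or if a joint passes its speed limit or range.

## Working session

There is one attempt and no reset: what is moved stays moved. The work goes in short steps, Python scripts to look and compute and a tool call to move; the robot and the scene stay as the last step left them, time stands still between calls to the robot, and variables do not carry over. Pictures are saved under pics/ and viewed, and the job is handed in when it is done.

Besides the shell and the picture viewer there is one more tool, called after "Call:" by a JSON object that holds its "method" and its "body", one argument or row to a line. step_arm: Moves the arm, as the interface text tells. Its arguments: {"type":"object","properties":{"deltas":{"type":"array"}},"required":["deltas"]}

```bash
mkdir -p pics; cat > h.py <<'E'
import numpy as np, cv2
from cell import ctrl
def cam(n):
    c=ctrl.camera_info(n); K=np.array(c["intrinsics"],float).reshape(3,3); R=cv2.Rodrigues(np.array(c["rvec"],float))[0]; t=np.array(c["tvec"],float).ravel(); return K,R,t
def grab(n,fn=None):
    im,d=ctrl.get_image(n)
    if fn: cv2.imwrite("pics/"+fn,im[:,:,::-1])
    np.savez("last_"+n,im=im,d=d)
    return im,d
def ray(n,u,v,z):
    K,R,t=cam(n); o=-R.T@t; r=R.T@np.linalg.inv(K)@np.array([u,v,1.]); return o+r*(z-o[2])/r[2]
def proj(n,P):
    K,R,t=cam(n); p=K@(R@np.array(P,float)+t); return p[:2]/p[2]
def pts(n,d):
    K,R,t=cam(n); v,u=np.mgrid[0:480,0:640]; c=np.stack([(u-K[0,2])/K[0,0]*d,(v-K[1,2])/K[1,1]*d,d],-1)
    return (c-t)@R
E
python3 - <<'E'
from h import *
for n in("scene","top"):
    im,d=grab(n,n+"0.png"); K,R,t=cam(n); print(n,K[0,0],-R.T@t,R[2])
s=ctrl.read_state(); print(s, ctrl.finger_overhang)
E
```

```text
scene 447.89828010037223 [1035.24282286 -300.04855946  723.95855311] [-0.61159799  0.26977492 -0.74375359]
top 437.5190931619531 [450.37610765 -87.74495604 885.78061318] [ 0.14472695 -0.02227399 -0.98922089]
{'clock': 0.1, 'qpos': array([-1.22281737,  0.62925356,  0.03847254,  1.51826718, -0.02704242,
        0.99631385, -0.01998939]), 'qd': array([ 1.52042813e-03, -1.68919797e-03, -5.10210262e-06, -2.39821362e-03,
        4.07547203e-04,  1.20453980e-03,  6.49511178e-04]), 'tau': array([ 3.29659488e-03, -5.64534473e+01,  1.23068400e+00, -1.93974298e+01,
        1.13311195e-02,  5.44641138e-03,  5.30938919e-06]), 'eef_pos': array([261.10106733, 594.65147938, 238.4818469 ]), 'tool_rot': array([-3.13986907e+00, -1.74157632e-06,  2.72777877e+00]), 'force': array([-0.28288873, -0.29948868,  0.36100742]), 'torque': array([ 0.00986038, -0.01604809, -0.00339595]), 'width': 85.57736731334947} 8.0
```

View pics/scene0.png

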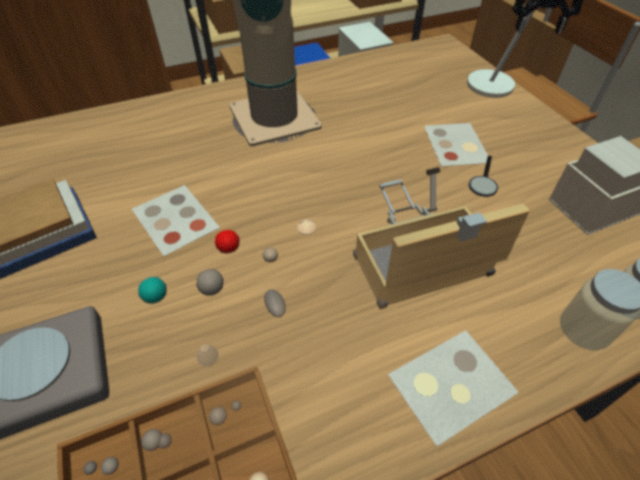

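View pics/top0.png

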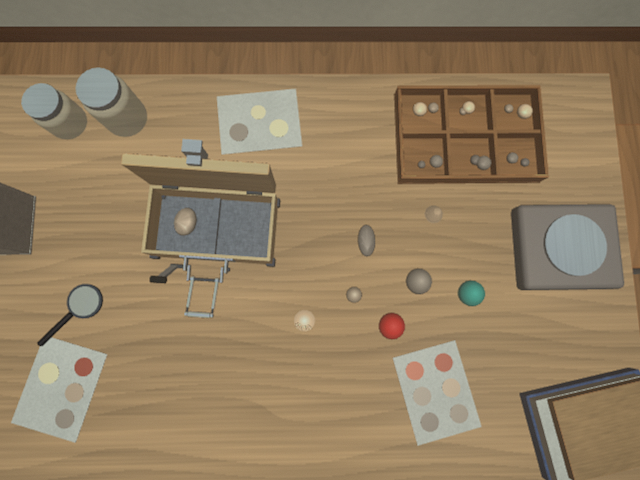

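```bash
python3 - <<'E'
from h import *
im=np.load("last_top.npz")["im"]; d=np.load("last_top.npz")["d"]; P=pts("top",d)
im2=np.load("last_scene.npz")["im"]
c1=cv2.resize(im[120:330,110:320],None,fx=3,fy=3,interpolation=cv2.INTER_CUBIC)[:600]
cv2.imwrite("pics/c1.png",c1[:,:,::-1])
c2=cv2.resize(im[195:345,330:490],None,fx=3.7,fy=3.7,interpolation=cv2.INTER_CUBIC)
cv2.imwrite("pics/c2.png",c2[:,:,::-1])
c3=cv2.resize(im2[150:320,340:540],None,fx=3.5,fy=3.5,interpolation=cv2.INTER_CUBIC)
cv2.imwrite("pics/c3.png",c3[:,:,::-1])
for n,u,v,z in[("peb",419,281,21),("red",391,326,21),("teal",471,293,21),("small",354,295,12),("flat",367,240,8),("fan",304,321,8),("cone",434,213,20),("cased",185,221,27)]:
    print(n,ray("top",u,v,z).round(1),P[v,u].round(1))
# rim: depth z 66..74
m=(abs(P[...,2]-70)<3); m[:, :130]=0; m[:,300:]=0;m[:150]=0;m[280:]=0
Q=P[m]; print(len(Q)); r=cv2.minAreaRect(Q[:,:2].astype(np.float32)); print(r)
cv2.imwrite("pics/m.png",cv2.resize((m[120:330,110:320]*255).astype(np.uint8),None,fx=3,fy=3)[:600])
# pebble from depth
for n,u,v,rad in[("peb",419,281,20),("red",391,326,20)]:
    B=P[v-rad:v+rad,u-rad:u+rad]; b=B[B[...,2]>8]; print(n,cv2.minEnclosingCircle(b[:,:2].astype(np.float32)),b[:,2].max())
E
```

```text
peb [ 494.4 -302.4   21. ] [ 493.4 -297.3   41.3]
red [ 407.8 -243.3   21. ] [ 408.8 -239.6   41.9]
teal [ 469.4 -404.5   21. ] [ 468.9 -397.6   40. ]
small [ 468.9 -173.6   12. ] [ 468.7 -172.5   23.2]
flat [ 579.6 -203.3    8. ] [ 578.2 -202.    17.8]
fan [419.5 -73.8   8. ] [419.8 -73.9  15.6]
cone [ 631.7 -339.8   20. ] [ 629.1 -336.2   32.4]
cased [619.2 160.1  27. ] [616.3 155.9  41.7]
1333
((595.5464477539062, 105.07747650146484), (241.00634765625, 157.96600341796875), 85.23233032226562)
peb ((472.9552001953125, -205.6185302734375), 120.01673126220703) 885.7806131830123
red ((427.0196533203125, -177.92361450195312), 93.15434265136719) 885.7806131830123
```

View pics/c1.png

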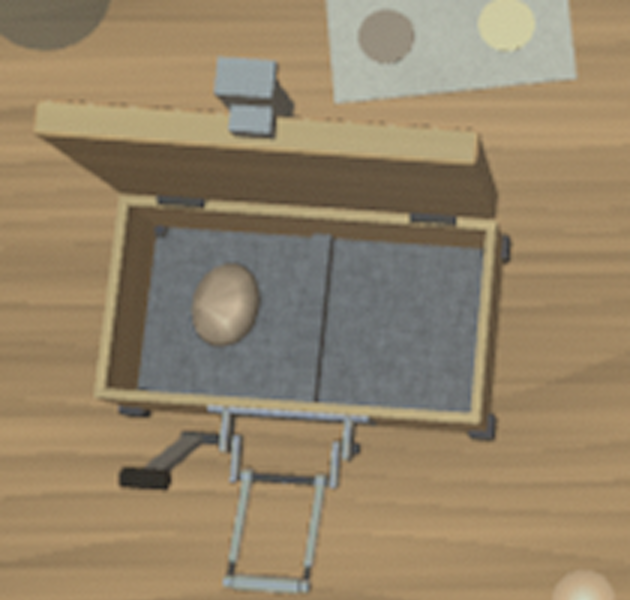

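View pics/c2.png

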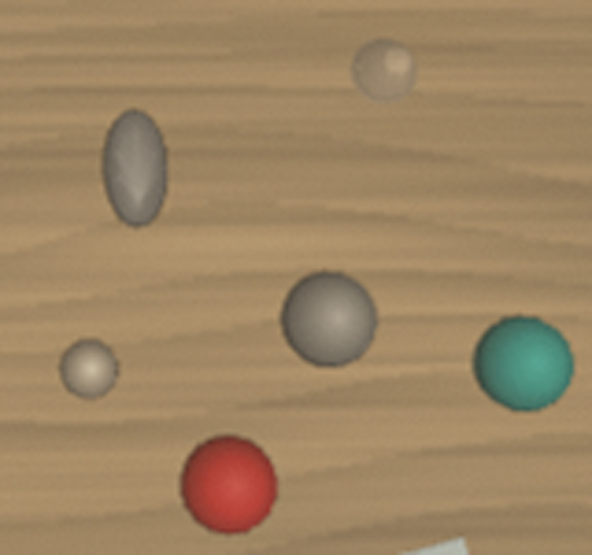

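View pics/c3.png

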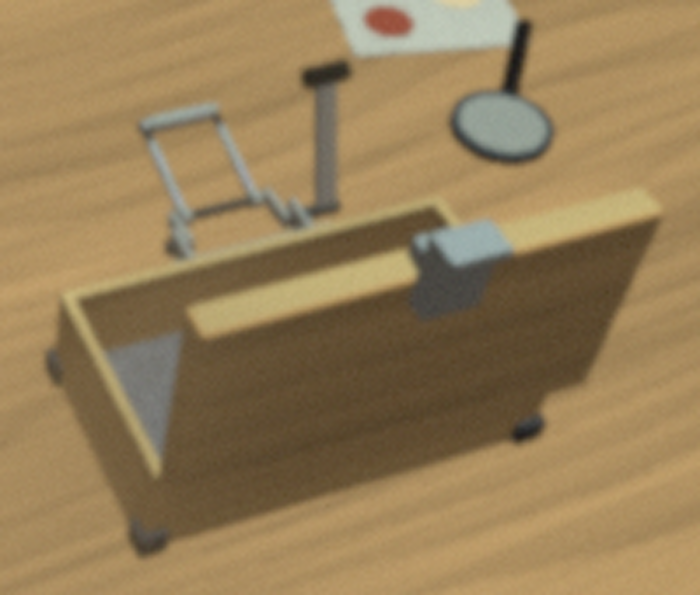

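View pics/m.png

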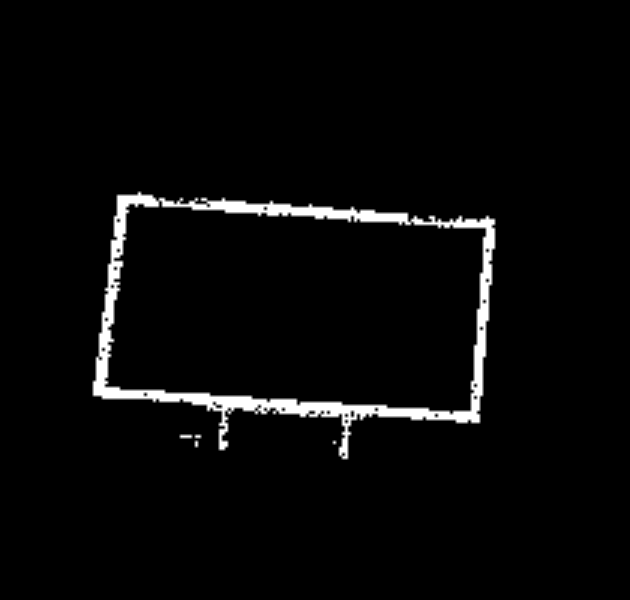

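```bash
python3 - <<'E'
from h import *
im=np.load("last_top.npz")["im"]; d=np.load("last_top.npz")["d"]; P=pts("top",d)
c=[np.array(p)/3+[110,120] for p in[(118,195),(494,220),(479,422),(94,396)]]
W=[ray("top",u,v,70)[:2] for u,v in c]; W=np.array(W); print(W.round(1)); C=W.mean(0)
xa=(W[0]+W[1]-W[2]-W[3])/2; ya=(W[0]+W[3]-W[1]-W[2])/2
print("C",C,"len",np.linalg.norm(xa),np.linalg.norm(ya),"yaw",np.degrees([np.arctan2(xa[1],xa[0]),np.arctan2(-ya[0],ya[1])]))
# pebble mask
hsv=cv2.cvtColor(im,cv2.COLOR_RGB2HSV)
sub=np.zeros((480,640),np.uint8); m=(hsv[...,1]<75).astype(np.uint8)*255; sub[255:310,393:447]=m[255:310,393:447]
cs,_=cv2.findContours(sub,cv2.RETR_EXTERNAL,cv2.CHAIN_APPROX_NONE); k=max(cs,key=cv2.contourArea); e=cv2.fitEllipse(k); print(e); print(ray("top",*e[0],21))
# scene check
print("scene proj peb",proj("scene",ray("top",*e[0],21)))
y=np.radians(-4.0)
# roller: bar pixel in c1 (228..305,583)
u,v=np.array([267,585])/3+[110,120]
B=ray("top",u,v,80); print("bar",B, P[int(v),int(u)])
# lever grip
u,v=np.array([145,478])/3+[110,120]; print("grip",ray("top",u,v,142),P[int(v),int(u)])
# lid free edge
for p in[(35,100),(478,132),(475,163),(38,132)]:
    u,v=np.array(p)/3+[110,120]; print("lid",ray("top",u,v,200).round(1))
# keeper & bar via scene
im2=np.load("last_scene.npz"); P2=pts("scene",im2["d"])
for n,(a,b) in dict(barR=(150,125),barL=(210,110),grip=(327,75),kt=(480,240)).items():
    u,v=int(a/3.5+340),int(b/3.5+150); print(n,P2[v,u].round(1))
E
```

```text
[[681.3 217.3]
 [662.7 -21. ]
 [533.6 -11.7]
 [552.9 226.8]]
C [607.63716551 102.85153516] len 129.1149874468069 239.16506845845913 yaw [-4.16781236 -4.53399837]
((418.62176513671875, 280.9009704589844), (24.09674835205078, 24.792373657226562), 135.28807067871094)
[ 494.63816684 -301.6091795    21.        ]
scene proj peb [209.62333812 281.10603544]
bar [435.65829596 114.56823054  80.        ] [435.60198366 115.34230768  76.91697627]
grip [497.09507605 168.60170506 142.        ] [497.55566929 168.59624268 143.69141039]
lid [697.7 215.3 200. ]
lid [677.9 -23.  200. ]
lid [660.5 -21.4 200. ]
lid [679.8 212.8 200. ]
barR [436.9  95.1  76.2]
barL [440.8 136.9  76. ]
grip [501.6 167.  142.1]
kt [699.2 100.8 227.5]
```

Call:
{"method": "step_arm", "body": {
  "deltas": [
    [[1,17,-34,0,0,0,-0.06],[1,17,-34,0,0,0,-0.06],[1,17,-34,0,0,0,-0.06],[1,17,-34,0,0,0,-0.06],[1,17,-34,0,0,0,-0.06],[1,17,-34,0,0,0,-0.06],[1,17,-34,0,0,0,-0.06],[1,17,-34,0,0,0,-0.06],[1,17,-34,0,0,0,-0.06],[1,17,-34,0,0,0,-0.06]]
  ]
}}

```text
clock: 0.93
eef_pos: [431.6, 253.4, 239.2]
tool_rot: [-3.141, -0.0, 2.125]
force: [-0.1, 0.5, 0.2]
width: 85.5
```

Call:
{"method": "step_arm", "body": {
  "deltas": [
    [[1,17,-34,0,0,0,-0.06],[1,17,-34,0,0,0,-0.06],[1,17,-34,0,0,0,-0.06],[1,1,-34,0,0,0,-0.06],[1,1,-34,0,0,0,-0.06],[1,1,-34,0,0,0,-0.06],[1,1,-34,0,0,0,-0.06],[1,1,-34,0,0,0,-0.06],[1,1,-34,0,0,0,-0.06],[1,1,-34,0,0,0,-0.06]]
  ]
}}

```text
clock: 1.77
eef_pos: [488.9, -86.3, 239.2]
tool_rot: [-3.141, -0.0, 1.525]
force: [0.6, 0.0, 0.1]
width: 85.6
```

Call:
{"method": "step_arm", "body": {
  "deltas": [
    [[1,1,-34,-10,0,0,-0.03],[1,1,-34,-20,0,0,0],[1,1,-34,-20,0,0,0],[1,1,-34,-20,0,0,0],[1,1,-34,-20,0,0,0],[1,0,-20,-10,0,0,0],[1,0,0,0,0,0,0],[1,0,0,0,0,0,0]]
  ]
}}

```text
clock: 2.43
eef_pos: [493.2, -275.8, 138.3]
tool_rot: [-3.139, -0.001, 1.495]
force: [-0.1, 0.7, -0.3]
width: 85.5
```

Call:
{"method": "step_arm", "body": {
  "deltas": [
    [[1,1,-26,-20,0,0,0],[1,0,0,-30,0,0,0],[1,0,0,-30,0,0,0],[1,0,0,-25,0,0,0],[1,0,0,-15,0,0,0],[1,0,0,-7,0,0,0],[1,0,0,0,0,0,0],[1,0,0,0,0,0,0]]
  ]
}}

```text
clock: 3.1
eef_pos: [496.2, -300.1, 13.1]
tool_rot: [3.141, -0.0, 1.499]
force: [0.6, -0.5, 0.6]
width: 85.3
```

```bash
python3 - <<'E'
from h import *
im,d=grab("scene"); c=cv2.resize(im[170:370,120:340],None,fx=3,fy=3); cv2.imwrite("pics/g1.png",c[:,:,::-1]); s=ctrl.read_state(); print(s["eef_pos"],s["force"],ctrl.finger_overhang)
E
```

```text
[ 496.42601867 -300.60336384   13.58577625] [-0.50101051 -0.51343776  0.36898245] 8.0
```

View pics/g1.png

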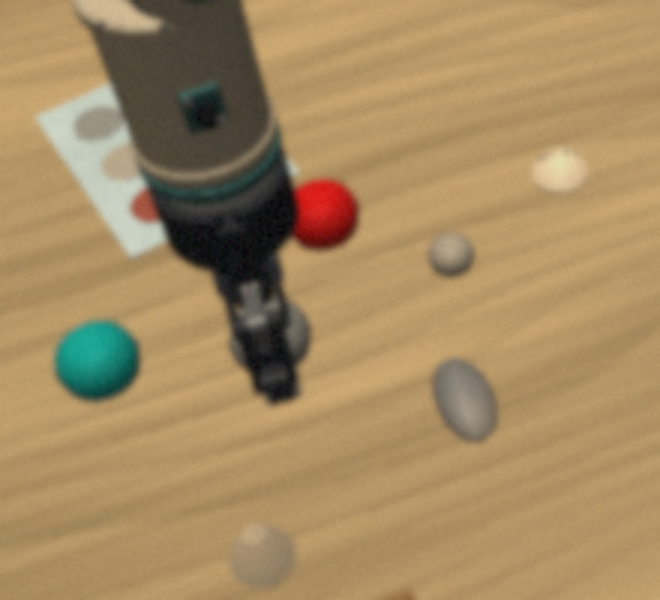

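The jaws straddle the grey pebble (crop 270,345). The red and teal look-alikes are clear of them. Closing now.

Call:
{"method": "step_arm", "body": {
  "deltas": [
    [[0,-1,0,-3,0,0,0],[0,0,0,0,0,0,0],[0,0,0,0,0,0,0],[0,0,0,0,0,0,0],[0,0,0,0,0,0,0],[0,0,0,0,0,0,0],[0,0,0,0,0,0,0],[0,0,0,0,0,0,0]]
  ]
}}

```text
clock: 3.82
eef_pos: [494.8, -301.0, 10.7]
tool_rot: [3.14, 0.0, 1.498]
force: [-0.7, 1.5, 7.8]
width: 48.7
```

Call:
{"method": "step_arm", "body": {
  "deltas": [
    [[0,0,0,15,0,0,0],[0,0,0,30,0,0,0],[0,0,0,35,0,0,0],[0,0,0,30,0,0,0],[0,10,30,10,0,0,0],[0,10,30,0,0,0,0],[0,10,30,0,0,0,0],[0,10,30,0,0,0,0],[0,10,30,0,0,0,0],[0,10,30,0,0,0,0]]
  ]
}}

```text
clock: 4.65
eef_pos: [554.4, -119.3, 129.6]
tool_rot: [3.141, -0.0, 1.498]
force: [0.7, -0.1, -1.8]
width: 48.5
```

Call:
{"method": "step_arm", "body": {
  "deltas": [
    [[0,10,30,0,0,0,0],[0,10,30,0,0,0,0],[0,10,30,0,0,0,0],[0,10,34,0,0,0,0],[0,0,30,0,0,0,0],[0,0,10,0,0,0,0],[0,0,0,0,0,0,0],[0,0,0,0,0,0,0]]
  ]
}}

```text
clock: 5.32
eef_pos: [593.9, 42.9, 129.3]
tool_rot: [-3.141, 0.001, 1.499]
force: [-0.2, -1.3, -0.8]
width: 48.8
```

```bash
python3 - <<'E'
from h import *
im,d=grab("top"); c=cv2.resize(im[100:340,110:380],None,fx=2.4,fy=2.4); cv2.imwrite("pics/g2.png",c[:,:,::-1]); s=ctrl.read_state(); print(s["eef_pos"],s["force"],s["width"])
E
```

```text
[594.05037623  41.28979997 129.48091986] [-0.07956706 -0.71452685 -0.80206001] 48.513522331391584
```

View pics/g2.png

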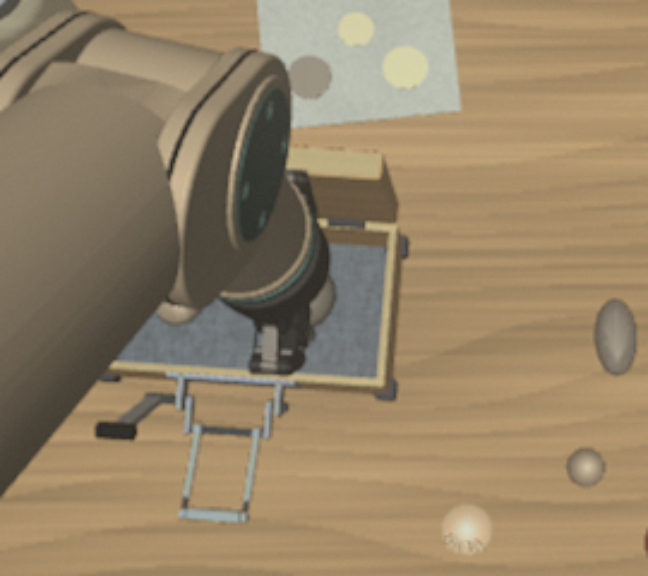

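The pebble is still in the jaws, over the right half (crop 322,300). Lowering it.

Call:
{"method": "step_arm", "body": {
  "deltas": [
    [[0,1,0,-20,0,0,0],[0,0,0,-25,0,0,0],[0,0,0,-25,0,0,0],[0,0,0,-18,0,0,0],[0,0,0,-10,0,0,0],[0,0,0,-5,0,0,0],[0,0,0,0,0,0,0],[0,0,0,0,0,0,0]]
  ]
}}

```text
clock: 6.03
eef_pos: [596.8, 40.2, 29.3]
tool_rot: [3.138, 0.0, 1.495]
force: [-2.0, -1.4, 13.5]
width: 48.8
```

Call:
{"method": "step_arm", "body": {
  "deltas": [
    [[0.8,0,0,0,0,0,0],[0.8,0,0,0,0,0,0],[0.8,0,0,0,0,0,0],[0.8,0,0,0,0,0,0],[0.8,0,0,5,0,0,0],[0.8,0,0,15,0,0,0],[0.8,0,0,25,0,0,0],[0.8,0,0,35,0,0,0],[0.8,0,0,40,0,0,0],[0.8,0,0,40,0,0,0]]
  ]
}}

```text
clock: 6.87
eef_pos: [594.0, 41.7, 187.9]
tool_rot: [-3.139, 0.001, 1.496]
force: [1.3, -0.3, -0.9]
width: 68.5
```

Call:
{"method": "step_arm", "body": {
  "deltas": [
    [[0,0,0,36,0,0,0],[0,0,0,36,0,0,0],[0,20,-3,10,0,0,0],[0,30,-4,0,0,0,0],[0,30,-4,0,0,0,0],[0,30,-4,0,0,0,0],[0,12,-2,0,0,0,0],[0,0,0,0,0,0,0],[0,0,0,0,0,0,0]]
  ]
}}

```text
clock: 7.62
eef_pos: [716.5, 24.5, 267.7]
tool_rot: [-3.139, 0.001, 1.496]
force: [-0.4, 0.6, 0.8]
width: 0.0
```

```bash
python3 - <<'E'
from h import *
im,d=grab("top"); c=cv2.resize(im[100:340,110:380],None,fx=2.4,fy=2.4); cv2.imwrite("pics/g3.png",c[:,:,::-1]); s=ctrl.read_state(); print(s["eef_pos"],s["force"],s["width"],ctrl.finger_overhang)
im,d=grab("scene"); cv2.imwrite("pics/g3s.png",cv2.resize(im[30:330,260:560],None,fx=2,fy=2)[:,:,::-1])
E
```

```text
[716.11671504  25.11444703 268.06278267] [-0.50644544  1.0359594   0.2425697 ] 0.11069278632032283 8.0
```

View pics/g3.png

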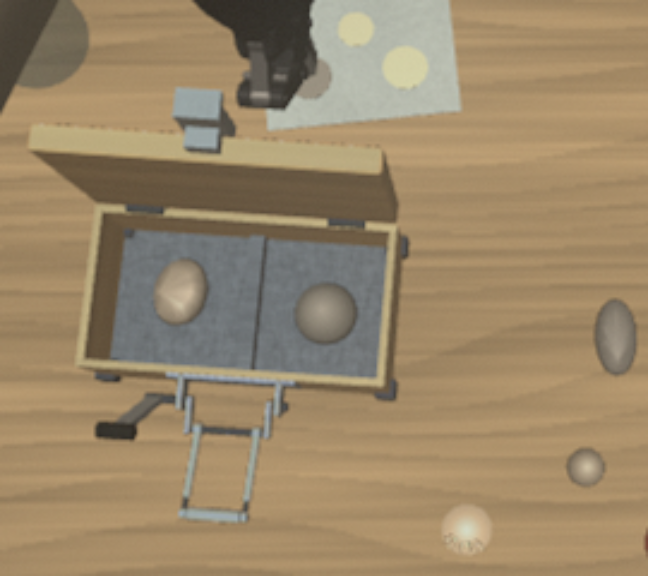

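View pics/g3s.png

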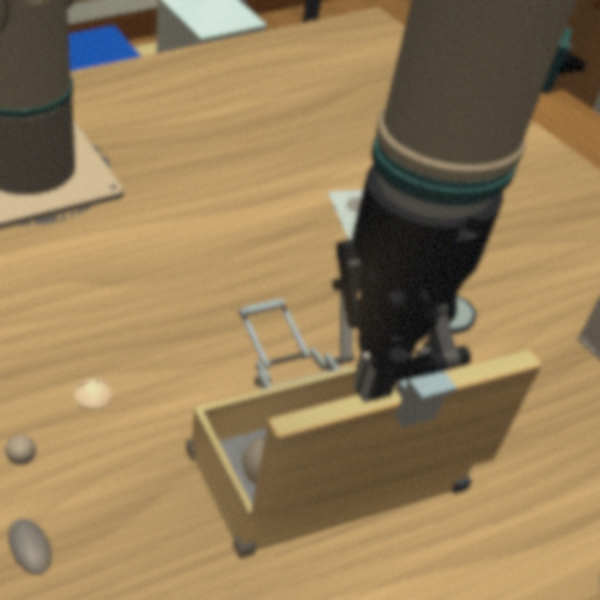

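The pebble sits in the right half (crop 325,312), and everything else is where it was. Next is closing the lid from behind.

Call:
{"method": "step_arm", "body": {
  "deltas": [
    [[0,0,0,-30,0,0,0],[0,0,0,-30,0,0,0],[0,0,0,-20,0,0,0],[0,-9,0.7,0,0,0,0],[0,-9,0.7,0,0,0,0],[0,-9,0.7,0,0,0,0],[0,0,0,0,0,0,0]]
  ]
}}

```text
clock: 8.3
eef_pos: [688.5, 28.7, 189.0]
tool_rot: [-3.141, -0.001, 1.498]
force: [-0.6, 0.1, 0.7]
width: -0.1
```

Call:
{"method": "step_arm", "body": {
  "deltas": [
    [[0,-11,0.9,-0.4,0,0,0],[0,-11,0.9,-0.4,0,0,0],[0,-11,0.9,-0.4,0,0,0],[0,-10.5,0.8,-3.7,0,0,0],[0,-10.5,0.8,-3.7,0,0,0],[0,-10.5,0.8,-3.7,0,0,0]]
  ]
}}

```text
clock: 8.8
eef_pos: [627.0, 33.5, 177.6]
tool_rot: [3.137, -0.001, 1.498]
force: [2.7, -0.1, 0.7]
width: 0.3
```

```bash
python3 - <<'E'
from h import *
s=ctrl.read_state(); print(s["eef_pos"],s["force"],s["width"])
im,d=grab("scene"); cv2.imwrite("pics/g4s.png",cv2.resize(im[30:330,260:560],None,fx=2,fy=2)[:,:,::-1])
E
```

```text
[626.96350592  33.46228554 177.64920133] [ 2.653277   -0.10875185  0.65694336] 0.30616941098777395
```

View pics/g4s.png

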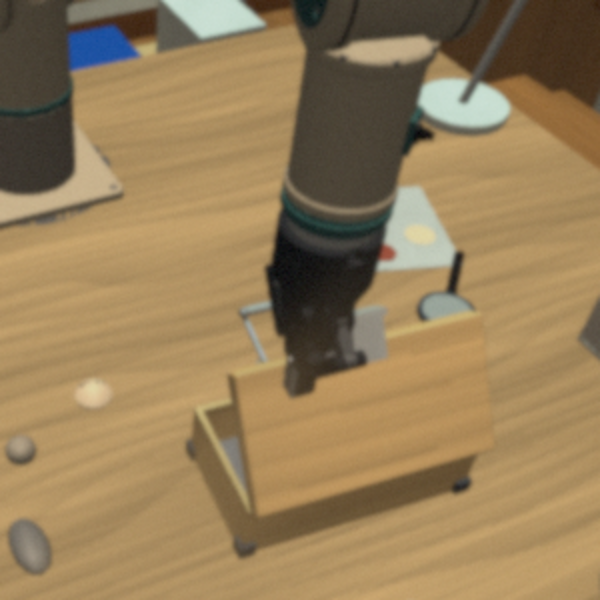

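The lid is following the fingertips. Continuing along the arc.

Call:
{"method": "step_arm", "body": {
  "deltas": [
    [[0,-9,0.7,-6.7,0,0,0],[0,-9,0.7,-6.7,0,0,0],[0,-9,0.7,-6.7,0,0,0],[0,-6.5,0.5,-9,0,0,0],[0,-6.5,0.5,-9,0,0,0],[0,-6.5,0.5,-9,0,0,0]]
  ]
}}

```text
clock: 9.35
eef_pos: [579.8, 37.1, 129.7]
tool_rot: [3.14, -0.001, 1.498]
force: [1.7, -0.7, 1.5]
width: 0.1
```

Call:
{"method": "step_arm", "body": {
  "deltas": [
    [[0,-4,0.3,-10,0,0,0],[0,-4,0.3,-10,0,0,0],[0,-1,0.1,-6,0,0,0],[0,-1,0.1,-5,0,0,0],[0,0,0,-2,0,0,0],[0,0,0,0,0,0,0]]
  ]
}}

```text
clock: 9.85
eef_pos: [568.6, 37.9, 97.8]
tool_rot: [-3.14, -0.002, 1.498]
force: [-5.2, 0.2, 16.7]
width: -0.0
```

Call:
{"method": "step_arm", "body": {
  "deltas": [
    [[0,0,0,30,0,0,0],[0,0,0,40,0,0,0],[0,0,0,40,0,0,0],[0.5,-20,-30,0,0,0,0],[0.5,-20,-30,0,0,0,0],[0.5,-20,-30,0,0,0,0],[0.5,-20,-30,0,0,0,0],[0.5,0,0,0,0,0,0]]
  ]
}}

```text
clock: 10.52
eef_pos: [485.0, -89.2, 206.8]
tool_rot: [-3.14, 0.003, 1.488]
force: [-0.5, -0.3, 0.1]
width: 42.7
```

```bash
python3 - <<'E'
from h import *
s=ctrl.read_state(); print(s["eef_pos"],s["force"],s["width"])
im,d=grab("top"); cv2.imwrite("pics/g5.png",cv2.resize(im[120:330,110:320],None,fx=3,fy=3,interpolation=cv2.INTER_CUBIC)[:600,:,::-1]); P=pts("top",d)
im,d=grab("scene"); cv2.imwrite("pics/g5s.png",cv2.resize(im[110:310,330:540],None,fx=3,fy=3,interpolation=cv2.INTER_CUBIC)[:,:,::-1])
ey=np.array([.0767,.9971]);ex=np.array([.9971,-.0767]);C=np.array([607.6,102.9])
q=(P[...,:2]-C); X=q@ex;Y=q@ey;Z=P[...,2]
for a,b in((-55,-45),(-35,-25),(45,55)):
    m=(X>a)&(X<b)&(abs(Y-70)<30)&(Z>40)&(Z<150); print(a,b,np.median(Z[m]))
m=(X<-150)&(X>-190)&(abs(Y)<18)&(Z>60)&(Z<100); print("bar",X[m].mean(),X[m].min(),X[m].max(),Y[m].mean(),np.median(Z[m]),np.percentile(Z[m],90),m.sum())
m=(X<-80)&(X>-110)&(abs(Y)<18)&(Z>100)&(Z<125); print("keeper",X[m].min(),X[m].max(),np.percentile(Z[m],[10,50,90]))
m=(X<-90)&(X>-140)&(abs(Y-58)<11)&(Z>130)&(Z<155); print("grip",X[m].mean(),Y[m].mean(),np.percentile(Z[m],[10,50,90]))
E
```

```text
[485.00508573 -89.15409345 206.81122764] [-0.51936387 -0.26624091  0.06545174] 42.676444080298985
-55 -45 89.86511212632647
-35 -25 89.61634411788552
45 55 89.51913309156899
bar -169.59777166319137 -175.1255445945983 -165.37783662313842 10.014304479672958 77.49181009482857 79.21749392251687 49
keeper -93.06942833119221 -80.01428613622097 [100.76794655 105.65485623 111.00088245]
grip -114.21446471003617 58.41844236504223 [140.31770265 143.88725098 145.72851989]
```

View pics/g5.png

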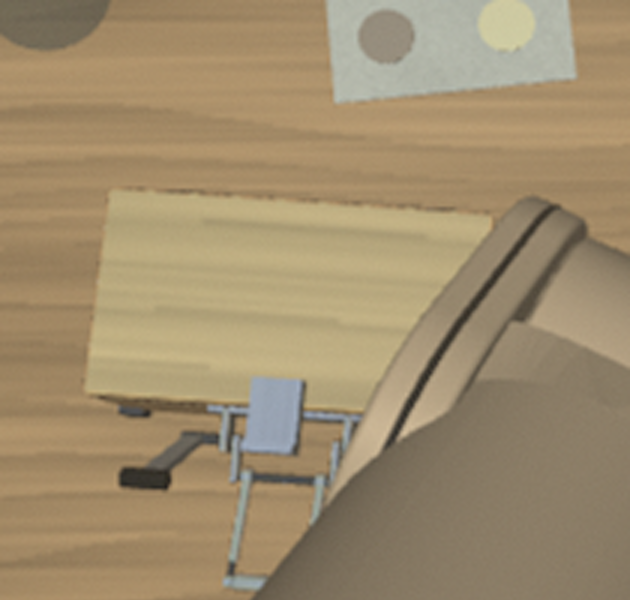

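View pics/g5s.png

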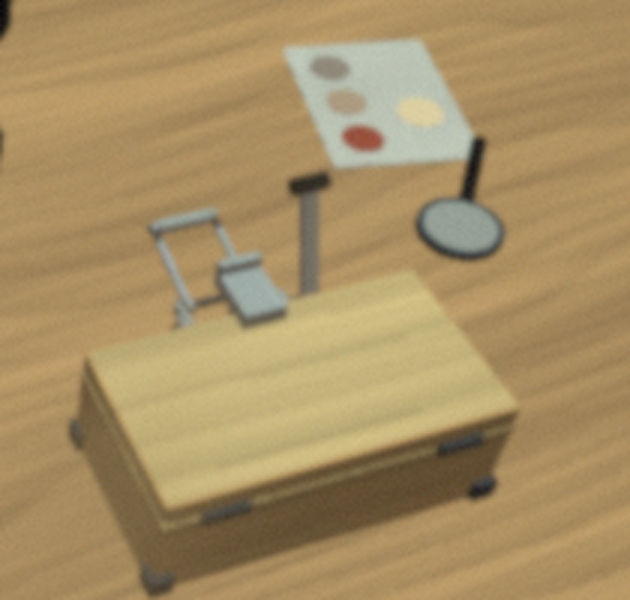

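Lid is down (top surface at about 90 mm). The bar is at case (-171, 0), z about 74. Moving above it.

Call:
{"method": "step_arm", "body": {
  "deltas": [
    [[0.4,-7,29,0,0,0,0],[0.4,-7,29,0,0,0,0],[0.4,-7,29,0,0,0,0],[0.4,-7,29,0,0,0,0],[0.4,-7,29,0,0,0,0],[0.4,-7,29,0,0,0,0],[0.4,-6,31,0,0,0,0],[0.4,0,0,-30,0,0,0],[0.4,0,0,-30,0,0,0],[0.4,0,0,0,0,0,0]]
  ]
}}

```text
clock: 11.45
eef_pos: [438.6, 124.8, 142.3]
tool_rot: [-3.135, 0.002, 1.503]
force: [-1.4, -0.9, 0.1]
width: 34.2
```

```bash
python3 - <<'E'
from h import *
s=ctrl.read_state(); print(s["eef_pos"],s["tool_rot"],s["force"],s["width"])
im,d=grab("scene"); cv2.imwrite("pics/g6s.png",cv2.resize(im[110:310,330:540],None,fx=3,fy=3,interpolation=cv2.INTER_CUBIC)[:,:,::-1])
E
```

```text
[438.60016417 124.81983171 142.32229481] [-3.13460814e+00  2.14342893e-03  1.50254386e+00] [-1.36545145 -0.85458583  0.1479609 ] 34.20156802861167
```

View pics/g6s.png

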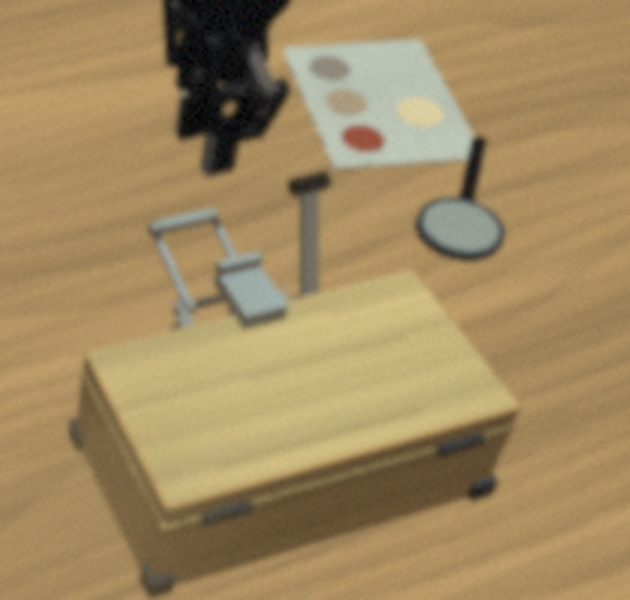

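Call:
{"method": "step_arm", "body": {
  "deltas": [
    [[0.4,-1,-9,0,0,0,0],[0.4,0,0,-20,0,0,0],[0.4,0,0,-20,0,0,0],[0.4,0,0,-18,0,0,0],[0.4,0,0,-9,0,0,0],[0.4,0,0,0,0,0,0],[0.4,0,0,0,0,0,0]]
  ]
}}

```text
clock: 12.08
eef_pos: [441.2, 113.2, 79.8]
tool_rot: [3.14, -0.0, 1.497]
force: [-0.0, 0.6, 0.9]
width: 33.8
```

```bash
python3 - <<'E'
from h import *
s=ctrl.read_state(); print(s["eef_pos"],s["tool_rot"],s["force"],s["width"])
im,d=grab("scene"); cv2.imwrite("pics/g7s.png",cv2.resize(im[130:260,350:500],None,fx=4.5,fy=4.5,interpolation=cv2.INTER_CUBIC)[:,:,::-1])
E
```

```text
[441.15988509 113.23562793  79.80557358] [ 3.14044863e+00 -4.09491434e-04  1.49658828e+00] [-0.04025695  0.60522597  0.94462804] 33.794049129190476
```

View pics/g7s.png

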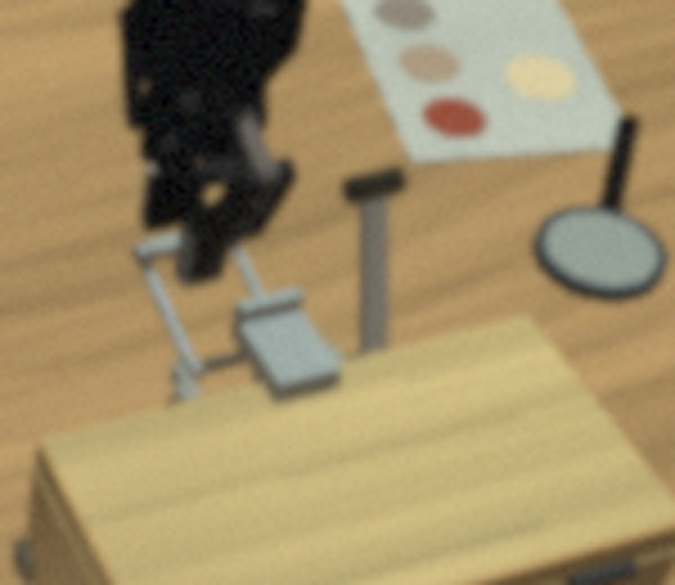

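The inner finger is inside the loop and the outer one is in front of the bar. Correcting the position, then closing.

Call:
{"method": "step_arm", "body": {
  "deltas": [
    [[0.4,-4,2,-6,0,0,0],[0.4,0,0,0,0,0,0],[0,0,0,0,0,0,0],[0,0,0,0,0,0,0],[0,0,0,0,0,0,0],[0,0,0,0,0,0,0]]
  ]
}}

```text
clock: 12.63
eef_pos: [437.0, 115.8, 73.2]
tool_rot: [3.14, -0.0, 1.498]
force: [1.4, -0.2, -0.1]
width: 7.5
```

Call:
{"method": "step_arm", "body": {
  "deltas": [
    [[0,4.3,-0.3,12.4,0,0,0],[0,6.5,-0.5,11,0,0,0],[0,8.4,-0.6,9.5,0,0,0],[0,10.2,-0.8,7.8,0,0,0],[0,0,0,0,0,0,0]]
  ]
}}

```text
clock: 13.05
eef_pos: [468.7, 113.4, 115.0]
tool_rot: [3.137, -0.001, 1.497]
force: [-1.2, 0.5, 0.5]
width: 7.3
```

```bash
python3 - <<'E'
from h import *
s=ctrl.read_state(); print(s["eef_pos"],s["tool_rot"],s["force"],s["width"])
im,d=grab("scene"); cv2.imwrite("pics/g8s.png",cv2.resize(im[130:260,350:500],None,fx=4.5,fy=4.5,interpolation=cv2.INTER_CUBIC)[:,:,::-1])
E
```

```text
[468.71464842 113.38095516 115.00317454] [ 3.13666776e+00 -6.43123987e-04  1.49710956e+00] [-1.22971206  0.53274787  0.46216141] 7.316559583354659
```

View pics/g8s.png

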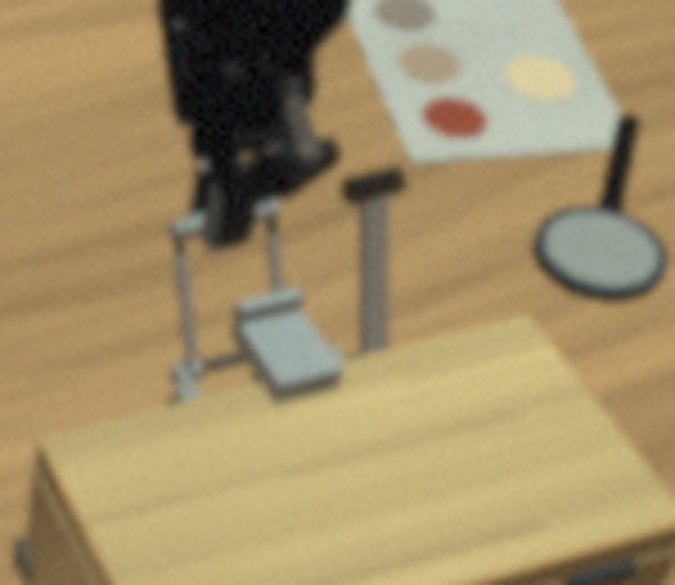

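The loop is rising in the grip. Continuing past upright.

Call:
{"method": "step_arm", "body": {
  "deltas": [
    [[0,11.4,-0.9,5.7,0,0,0],[0,12.3,-0.9,3.4,0,0,0],[0,12.7,-1,1,0,0,0],[0,11.5,-0.9,-1,0,0,0],[0,4.7,-0.5,-0.5,0,0,0],[0,0,0,0,0,0,0]]
  ]
}}

```text
clock: 13.6
eef_pos: [517.9, 109.4, 121.3]
tool_rot: [-3.14, 0.0, 1.498]
force: [1.2, 0.2, 2.8]
width: 7.3
```

```bash
python3 - <<'E'
from h import *
s=ctrl.read_state(); print(s["eef_pos"],s["tool_rot"],s["force"],s["width"])
im,d=grab("scene"); cv2.imwrite("pics/g9s.png",cv2.resize(im[130:260,350:500],None,fx=4.5,fy=4.5,interpolation=cv2.INTER_CUBIC)[:,:,::-1])
E
```

```text
[517.91985383 109.40927859 121.34196031] [-3.14016244e+00  1.06467573e-04  1.49750228e+00] [1.16798236 0.21103301 2.79033147] 7.3285822634111355
```

View pics/g9s.png

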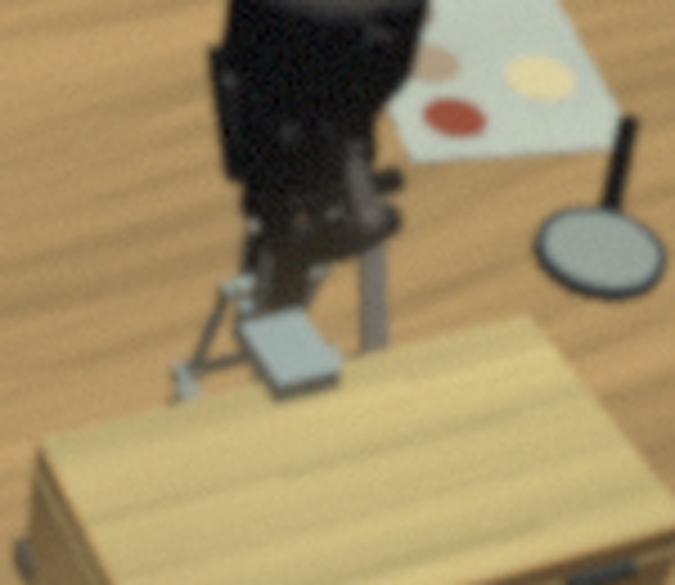

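Call:
{"method": "step_arm", "body": {
  "deltas": [
    [[0.95,0,0,0,0,0,0],[0.95,0,0,0,0,0,0],[0.95,0,0,0,0,0,0],[0.95,0,0,0,0,0,0],[0.95,0,0,0,0,0,0],[0.95,0,0,8,0,0,0],[0.95,0,0,20,0,0,0],[0.95,0,0,30,0,0,0],[0.95,0,0,0,0,0,0]]
  ]
}}

```text
clock: 14.4
eef_pos: [521.4, 109.3, 184.9]
tool_rot: [3.134, -0.002, 1.497]
force: [0.3, -0.2, -0.3]
width: 81.1
```

```bash
python3 - <<'E'
from h import *
s=ctrl.read_state(); print(s["eef_pos"],s["tool_rot"],s["force"],s["width"])
im,d=grab("scene"); cv2.imwrite("pics/g10s.png",cv2.resize(im[130:260,350:500],None,fx=4.5,fy=4.5,interpolation=cv2.INTER_CUBIC)[:,:,::-1])
E
```

```text
[521.36373074 109.33774652 184.92863862] [ 3.13379423e+00 -2.29993953e-03  1.49726739e+00] [ 0.34242282 -0.23213957 -0.33250778] 81.14207862165517
```

View pics/g10s.png

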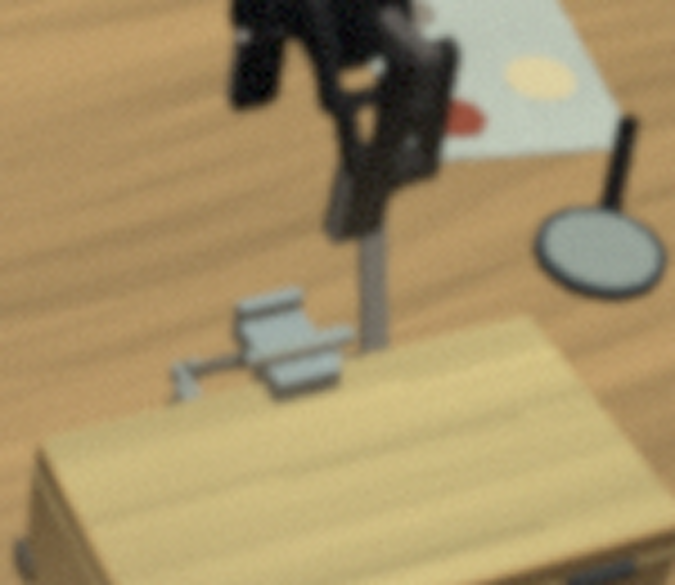

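The bar lies on the keeper table behind the lip (crop 305,345). Next I shut the fingers and go behind the handle.

Call:
{"method": "step_arm", "body": {
  "deltas": [
    [[0,0,0,10,0,0,0],[0,1,15,0,0,0,0],[0,1,20,0,0,0,0],[0,1,20,0,0,0,0],[0,0,3,0,0,0,0],[0,0,0,0,0,0,0],[0,0,0,-20,0,0,0],[0,0,0,-20,0,0,0],[0,0,0,-14,0,0,0],[0,0,0,0,0,0,0]]
  ]
}}

```text
clock: 15.28
eef_pos: [519.1, 165.2, 133.7]
tool_rot: [-3.136, 0.003, 1.496]
force: [0.6, -0.8, 0.1]
width: 0.4
```

```bash
python3 - <<'E'
from h import *
s=ctrl.read_state(); print(s["eef_pos"],s["tool_rot"],s["force"],s["width"])
p=s["eef_pos"][:2]-[607.6,102.9]; print(p@[.9971,-.0767],p@[.0767,.9971])
im,d=grab("scene"); cv2.imwrite("pics/g11s.png",cv2.resize(im[110:260,350:500],None,fx=4,fy=4,interpolation=cv2.INTER_CUBIC)[:,:,::-1])
E
```

```text
[519.11720279 165.20075875 133.74603685] [-3.13621422  0.00320221  1.49606698] [ 0.62804587 -0.79349198  0.08796525] 0.3774215035179726
-93.00466528991812 55.333456008121516
```

View pics/g11s.png

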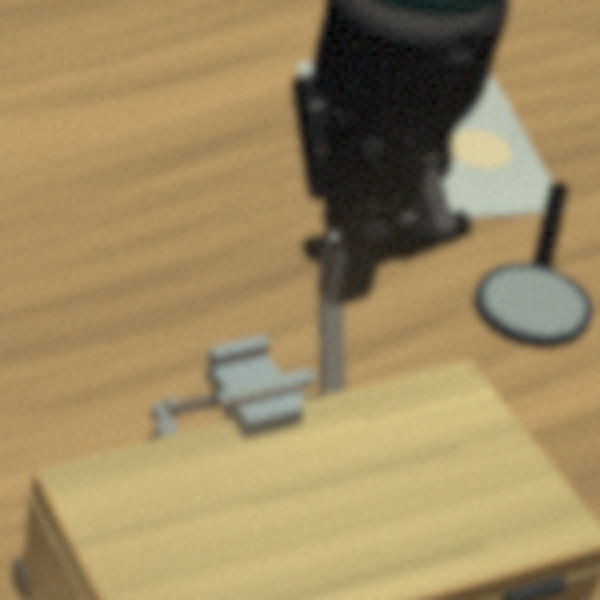

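Call:
{"method": "step_arm", "body": {
  "deltas": [
    [[0,-8.7,0.7,0,0,0,0],[0,-8.7,0.7,0,0,0,0],[0,-7,0.5,-1.7,0,0,0],[0,-7,0.5,-1.7,0,0,0],[0,-6.7,0.5,-2.8,0,0,0],[0,-6.7,0.5,-2.8,0,0,0],[0,0,0,0,0,0,0]]
  ]
}}

```text
clock: 15.92
eef_pos: [474.4, 171.1, 126.8]
tool_rot: [-3.139, 0.0, 1.499]
force: [0.7, 0.2, 0.4]
width: -0.1
```

```bash
cat > lk.py <<'E'
from h import *
import sys
s=ctrl.read_state(); print(s["eef_pos"],s["force"],s["width"])
p=s["eef_pos"][:2]-[607.6,102.9]; print("case",p@[.9971,-.0767],p@[.0767,.9971],"tip",s["eef_pos"][2]-8)
im,d=grab("scene"); cv2.imwrite("pics/"+sys.argv[1],cv2.resize(im[110:260,350:500],None,fx=4,fy=4,interpolation=cv2.INTER_CUBIC)[:,:,::-1])
E
python3 lk.py g12s.png
```

```text
[474.40455645 171.06448749 126.80047723] [0.66002949 0.17855316 0.41970763] -0.05071934056007367
case -138.03739294995808 57.75071995711946 tip 118.80047723316335
```

View pics/g12s.png

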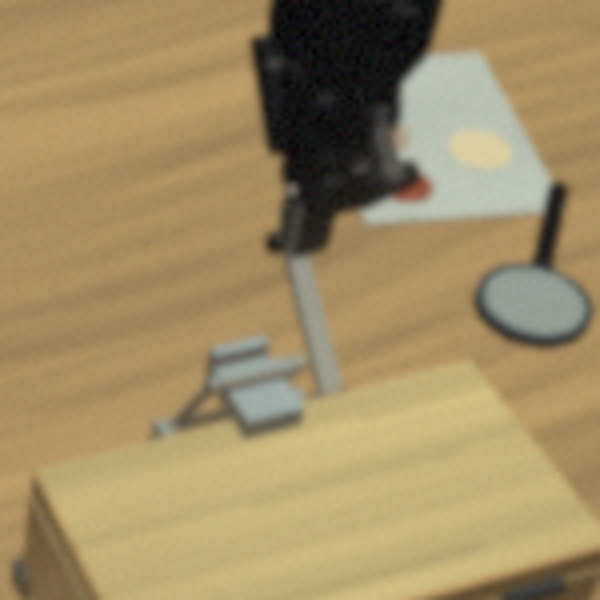

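The lever is following, and the bar is sliding forward towards the lip. Continuing.

Call:
{"method": "step_arm", "body": {
  "deltas": [
    [[0,-5.7,0.4,-5,0,0,0],[0,-5.7,0.4,-5,0,0,0],[0,-4.6,0.3,-6.5,0,0,0],[0,-4.6,0.3,-6.5,0,0,0],[0,-2.9,0.2,-7.5,0,0,0],[0,-2.9,0.2,-7.5,0,0,0],[0,0,0,0,0,0,0]]
  ]
}}

```text
clock: 16.55
eef_pos: [448.1, 172.3, 87.6]
tool_rot: [-3.138, 0.001, 1.498]
force: [-0.0, -0.7, -0.5]
width: -0.2
```

```bash
python3 lk.py g13s.png
```

```text
[448.11779417 172.30875348  87.57855829] [-0.00761218 -0.65970382 -0.50398264] -0.2125597093958885
case -164.34335882181247 56.975182903702034 tip 79.57855828893274
```

View pics/g13s.png

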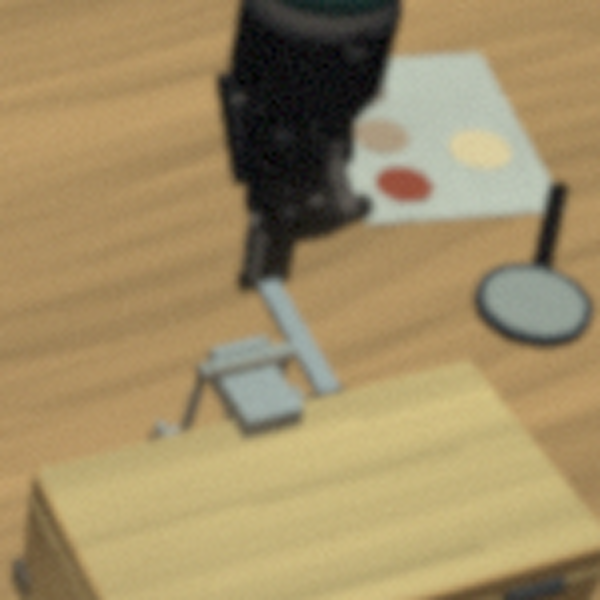

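Call:
{"method": "step_arm", "body": {
  "deltas": [
    [[0,-1.6,0.1,-7,0,0,0],[0,-1.6,0.1,-7,0,0,0],[0,-0.4,0,-7,0,0,0],[0,-0.4,0,-7,0,0,0],[0,0,0,0,0,0,0]]
  ]
}}

```text
clock: 17.02
eef_pos: [445.4, 172.6, 59.9]
tool_rot: [-3.14, 0.001, 1.498]
force: [0.1, 0.5, 1.1]
width: 0.0
```

```bash
python3 lk.py g14s.png
```

```text
[445.40381923 172.5867415   59.88258732] [0.08042036 0.50588751 1.14339746] 0.004066978601044392
case -167.0707849218873 57.04420288778091 tip 51.88258731561772
```

View pics/g14s.png

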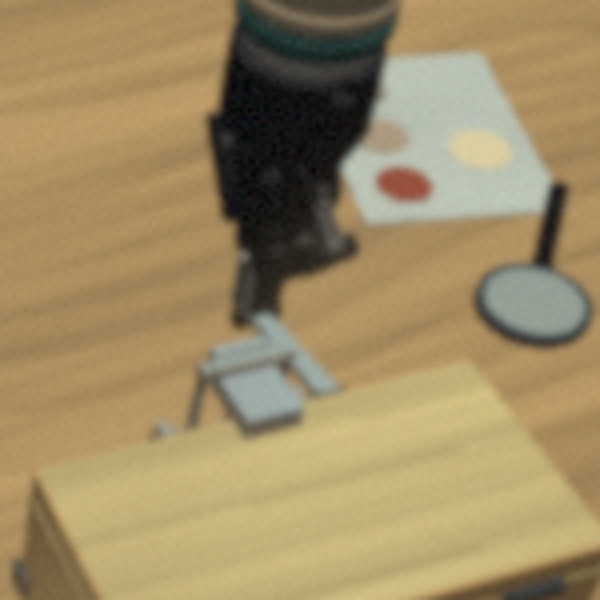

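Call:
{"method": "step_arm", "body": {
  "deltas": [
    [[0,1.4,-0.1,-7,0,0,0],[0,1.4,-0.1,-7,0,0,0],[0,1,-0.1,-5,0,0,0],[0,0.5,0,-3,0,0,0],[0,0,0,0,0,0,0],[0,0,0,0,0,0,0]]
  ]
}}

```text
clock: 17.57
eef_pos: [450.1, 172.3, 38.9]
tool_rot: [-3.141, 0.0, 1.498]
force: [0.8, -0.9, 0.4]
width: -0.1
```

```bash
python3 lk.py g15s.png
```

```text
[450.13738827 172.34142492  38.91476304] [ 0.76786293 -0.88727682  0.4474966 ] -0.14211935142617887
case -162.3321274448796 57.16266246484269 tip 30.91476304256063
```

View pics/g15s.png

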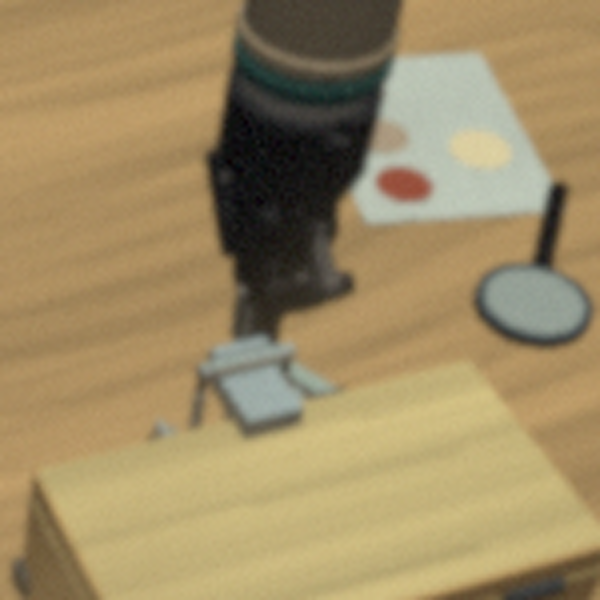

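Call:
{"method": "step_arm", "body": {
  "deltas": [
    [[0,0.3,0,-2,0,0,0],[0,0,0,-2,0,0,0],[0,0,0,0,0,0,0],[0,0,0,0,0,0,0]]
  ]
}}

```text
clock: 17.95
eef_pos: [450.8, 172.4, 37.1]
tool_rot: [3.141, -0.002, 1.497]
force: [-3.8, -1.7, 23.0]
width: 0.1
```

Firm stop reached (23 N). Backing off and looking.

Call:
{"method": "step_arm", "body": {
  "deltas": [
    [[0,0,0,10,0,0,0],[0,-3,0,25,0,0,0],[0,-5,0,35,0,0,0],[0,-5,10,35,0,0,0],[0,0,35,35,0,0,0],[0,0,35,0,0,0,0],[0,0,35,0,0,0,0],[0,0,35,0,0,0,0],[0,0,35,0,0,0,0],[0,0,0,0,0,0,0]]
  ]
}}

```text
clock: 18.78
eef_pos: [435.8, 361.1, 169.5]
tool_rot: [3.141, -0.006, 1.508]
force: [0.4, 0.9, -0.6]
width: 0.2
```

```bash
python3 lk.py g16s.png; python3 - <<'E'
from h import *
im,d=grab("top","top9.png"); P=pts("top",d)
q=P[...,:2]-[607.6,102.9]; X=q@[.9971,-.0767];Y=q@[.0767,.9971];Z=P[...,2]
m=(X<-130)&(X>-190)&(abs(Y-58)<11)&(Z>12)&(Z<155); print("grip",X[m].mean() if m.any() else None,Z[m].max() if m.any() else None, m.sum())
m=(X<-40)&(X>-100)&(abs(Y)<13)&(Z>95)&(Z<125)
for a in range(-98,-45,4):
    k=m&(X>=a)&(X<a+4); print(a,np.median(Z[k]).round(1) if k.any() else None,end="; ")
m=(abs(Y-70)<30)&(X<-45)&(X>-55);print("lid",np.median(Z[m]))
E
```

```text
[435.84942305 361.14618993 169.45936601] [ 0.37093602  0.87570061 -0.58498615] 0.2334043414769495
case -191.0599830449404 244.3240067291247 tip 161.45936600670365
grip -150.77408569361617 43.468447529745745 166
-98 None; -94 109.5; -90 109.2; -86 110.4; -82 110.6; -78 102.7; -74 101.5; -70 101.4; -66 101.5; -62 101.7; -58 101.7; -54 101.8; -50 101.8; -46 None; lid 89.38751709878855
```

View pics/top9.png

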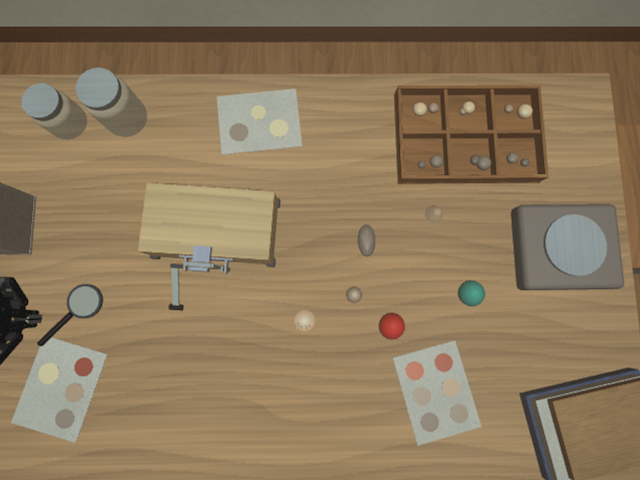

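View pics/g16s.png

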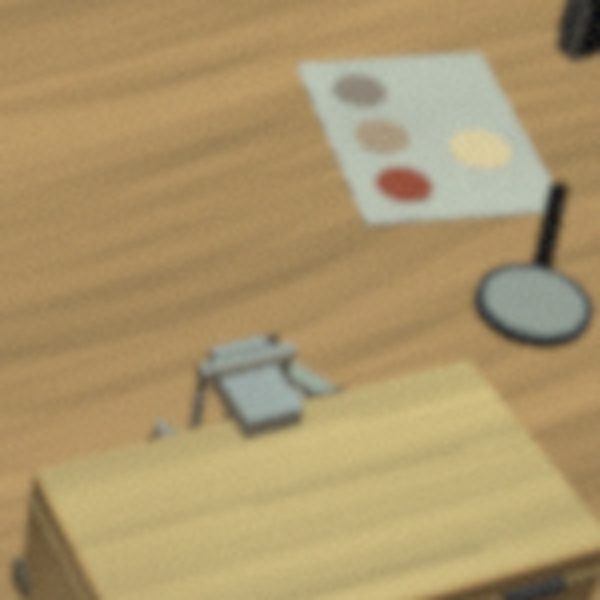

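```bash
python3 - <<'E'
from h import *
d=np.load("last_top.npz")["d"]; P=pts("top",d)
q=P[...,:2]-[607.6,102.9]; X=q@[.9971,-.0767];Y=q@[.0767,.9971];Z=P[...,2]
for a in range(-180,-110,6):
    k=(X>=a)&(X<a+6)&(abs(Y-58)<5)&(Z>12); print(a,np.median(Z[k]).round(1) if k.any() else None,end="; ")
E
```

```text
-180 None; -174 None; -168 28.6; -162 29.3; -156 30.1; -150 33.1; -144 35.4; -138 38.0; -132 41.2; -126 43.7; -120 46.7; -114 49.6;
```

```bash
python3 -c "
from cell import ctrl
print(ctrl.finish_job())"
```

```text
the job is handed in; nothing more can be done
None
```

The grey pebble is in the right half of the case, the lid is shut, and the latch is drawn closed past centre. I handed the job in at about 19 s of the 72 s allowed; it reports no verdict.

I carried the pebble in and pushed the lid shut from behind. I then swung the loop by its bar over the keeper and pressed the lever down to its stop.

Last checks, after the arm had backed clear:
- **Lid:** its top surface reads about 89.5 mm, against 90 mm when shut.
- **Bar:** it lies behind the lip, about 83 mm in front of the case centre. Its height reads about 105.5 mm against the 107 mm seat, which is within tolerance.
- **Lever:** the handle slopes about 24° below level, against 25° at the closed stop, so the lever is at about 1.73 rad.
- **Other stones and shells:** the loose ones and the red and teal look-alikes show no visible movement in the top picture. I compared these by eye and did not measure them.
- **Inside the case:** the pebble and the cased stone were last seen in place before the lid was shut; they are hidden now.

The only surprise was a floor contact of about 13.5 N when I set the pebble down. No check failed.

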